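# Sweep the wheel nuts into the scoop tray

### The job

Clear the loose wheel nuts off the workshop bench: with closed fingers, sweep all three brass-coloured nuts across the bench top and through the open front of the green scoop tray, until each lies wholly inside it. Only push the nuts along the bench, never pick one up or lift it, and leave the socket, the bearing and everything else on the bench where it stands. Finish with the fingers clear of everything.

Things in the scene. Friction and masses are not known exactly. Their poses are not given: they have to be found in the camera images.
- tray: green scoop tray fixed to the bench: three walls 30 mm high, 4 mm thick, front fully open. Origin: centre of the floor, at bench height; x points from open front to back wall. Inside 110 mm deep (front edge x = -0.055, back wall +0.055) and 170 mm wide (y = +-0.085). The black floor sheet is flush: nuts slide straight in. A flat tab, 30 mm high, sticks out 32 mm behind.
- nut_a_center (a point): one of three identical yellow-zinc (brass-coloured) wheel nuts, loose, standing flat on its flange: round flange 32 mm across and 4 mm high, above it a hexagon 22 mm across flats, 20 mm high in all, 40 to 85 g, slides but does not roll. This point is its centre, 10 mm above its underside; z up.
- nut_b_center (a point): one of three identical yellow-zinc (brass-coloured) wheel nuts, loose, standing flat on its flange: round flange 32 mm across and 4 mm high, above it a hexagon 22 mm across flats, 20 mm high in all, 40 to 85 g, slides but does not roll. This point is its centre, 10 mm above its underside; z up.
- nut_c_center (a point): one of three identical yellow-zinc (brass-coloured) wheel nuts, loose, standing flat on its flange: round flange 32 mm across and 4 mm high, above it a hexagon 22 mm across flats, 20 mm high in all, 40 to 85 g, slides but does not roll. This point is its centre, 10 mm above its underside; z up.
- socket_center (a point): bystander: chromed deep socket with a blue band, standing upright and loose, 28 mm across, 50 mm high, 120 g, standing among the nuts. Point at its centre, 25 mm up.
- bearing_center (a point): bystander: steel ball bearing with a blue seal, lying flat and loose, 42 mm across, 14 mm high, among the nuts. Point at its centre, 7 mm up.
- piston_center (a point): bystander: aluminium piston standing loose, 76 mm across, 55 mm high. Point at its centre.
- wrench: bystander: steel wrench lying loose on the bench beyond the nuts, about 180 mm long; its x is its length, z up.
- oil: bystander: white bottle with a red cap, loose, 64 mm across, 170 mm high. Origin under its centre.
- mug: bystander: blue mug, loose, 80 mm across, 90 mm high, handle at its +y. Origin under its centre.

How it is judged (in metres and radians):
At the end, for the whole second after the job is handed in: All three nuts lie at rest on the floor of the tray, between its walls and with their centres at least 12 mm behind its front edge, and no bystander is more than 20 mm from where it started (x of nut_a_center in the frame of tray between -0.043 and 0.055 m and y of nut_a_center in the frame of tray between -0.085 and 0.085 m and height (world z) of each of nut_a_center, nut_b_center, nut_c_center below 0.02 m and linear speed of each of nut_a, nut_b, nut_c below 0.02 m/s and x of nut_b_center in the frame of tray between -0.043 and 0.055 m and y of nut_b_center in the frame of tray between -0.085 and 0.085 m and x of nut_c_center in the frame of tray between -0.043 and 0.055 m and y of nut_c_center in the frame of tray between -0.085 and 0.085 m and distance of each of socket_center, bearing_center, piston_center, wrench, oil, mug from where it was at the start of the episode below 0.02 m); the robot touches nothing.
It fails at once if a nut is lifted off the bench (its centre more than 30 mm up) (height (world z) of any of nut_a_center, nut_b_center, nut_c_center above 0.03 m).
It fails at once if a bystander is pushed, knocked over or lifted (moved more than 20 mm) (distance of any of socket_center, bearing_center, piston_center, wrench, oil, mug from where it was at the start of the episode above 0.02 m).
It also fails if it takes over 72 s, if anything falls off the work surface, if the arm or the gripper's body presses on something with over 40 N, if the wrist force passes 120 N, or if a joint passes its speed limit or range.

### The arm

A 6-joint arm with a two-finger parallel gripper is mounted at the origin on the work surface. World frame = base frame: x ahead of the robot, y to its left, z up, the work surface at z = 0. Lengths are in m, angles in degrees, forces in N, time in s.
With the tool pointing down it reaches from about 0.35 to 0.875 m from the base axis. Payload 4.2 kg.
Tool frame: the origin (TCP) lies on the front face of the gripper's body, between the roots of the fingers; the fingertips stand finger_overhang ahead of it and the grasp point (between the pads) lies 51 mm ahead of it (finger_overhang is the distance from the TCP to the fingertips, in m); z points along the fingers, y is the line along which they close (so a half turn about z gives the same grasp; the last joint's range is limited). The gripper opens to 87 mm and grips with 3 to 60 N. Pads are 19 mm wide; open, the fingers measure 117 mm over their backs; the gripper's body (75 mm by 190 mm) begins 51 mm behind the grasp point.
Start: joints at [-53.136, 22.042, 0.453, 0, -68.411, -14.817], TCP at [0.235, -0.579, 0.292] pointing down, gripper open.
Joint ranges: [-179.83, 179.83], [-69.29, 118.12], [-61.27, 80.66], [-181.25, 117.63], [-171.15, -9.14], [-177.46, 177.46]. Speed limits (degrees/s): [159.86, 159.86, 180, 180, 180, 180].

### API

Orientations are given as a 3x3 rotation matrix whose columns are the frame's x, y, z axes.
In Python, from station import sense, capture, camera_model, finish_job, finger_overhang gives the robot as it stands. The module is installed in compiled form; this text tells all that it offers.
- The arm moves only by the tool jog_arm, never from a script. Its argument "rows" is a list that holds one entry, the list of rows, each a list of 4 numbers: the shift along the tool's x, y, z in m, then the turn about the tool's z in rad. A call has 1 to 20 rows; each row shifts and turns the commanded pose from where the row before left it, along the tool's axes as they then stand; what a row does not reach is not made up. A row lasts 1/8 s, in which the tool goes at most 62.5 mm and 10.7 degrees, less where a joint would pass 70% of its speed; a pose out of reach is approached as far as the arm can. A call is refused whole if a number of a shift passes 0.0625 or a number of a turn 0.188, either way. A call with a gripper value outside its range is refused whole. "claw" is the opening, from 0 (shut) to 1 (fully open), set as the call begins (left out, the last holds). The fingers move at their own pace and stop on an object; the grip force is fixed at half the most. Time passes only in rows, so rows that do not move let the fingers close. It gives the time, the measured TCP pose, the force, the opening and the grip force at its end, in the units of the state.
- sense(): the state, without advancing time (a new reading comes with each control period).
- capture(name): name is "scene" or "top" or "wrist"; returns the picture (480x640x3 uint8, red, green, blue); there is no depth.
- camera_model(name): a dict with "fovy" (degrees; the focal length in pixels is half the picture's height over the tangent of half this angle, whatever the lens; pixels are square), "cx", "cy" (the principal point, pixels), "eye" and "rotation" of the camera in the world. Camera axes: x right, y down, z forward; pixel columns grow to the right and rows downward; lengths in m; the calibration is good to about 2 mm. A picture is of the moment at which its call begins: read the wrist's pose just before it. camera_model takes no time and is no camera call; for the wrist camera it gives the pose at the moment of the call.
- finish_job(): hands the job in; it is judged then, once.
The state is a dict: "time_s": time; "joints": joint angles; "joint_velocities": joint speeds; "effort": joint torques, N m; "tcp_pos": TCP position; "ee_rot": TCP orientation; "wrist_force": force on the tool from outside, world axes, zero at the start; "moment": the same for the moment, N m; "gripper_width": opening from 0.0 (shut) to 1.0 (fully open); "gripper_force": force on a finger pad.
Only numpy, scipy, OpenCV 4.12 (cv2) and the standard library are available. Lean on these libraries where they do the work, as an engineer would, in place of code of your own. Each camera call takes 0.05 s, during which the arm holds its last target. There are 200 camera calls.

## Working session

There is one attempt and no reset: what is moved stays moved. The work goes in short steps, Python scripts to look and compute and a tool call to move; the robot and the scene stay as the last step left them, time stands still between calls to the robot, and variables do not carry over. Pictures are saved under pics/ and viewed, at most 10 in all, crops included, and the job is handed in when it is done.

Besides the shell and the picture viewer there is one more tool, called after ">>>" as name(argument=value, ...) on one line, values as JSON. jog_arm: Moves the arm, as the interface text tells. Its arguments: {"type":"object","properties":{"rows":{"type":"array"},"claw":{"type":"number"}},"required":["rows"]}

```bash
mkdir -p pics; python3 - <<'E'
from station import *
import cv2,json
s=sense();print(s['tcp_pos'],s['ee_rot'],s['time_s'],finger_overhang)
for n in('top','scene'):
    m=camera_model(n);print(n,m);cv2.imwrite(f'pics/{n}0.png',capture(n)[:,:,::-1])
E
```

```text
[ 0.23446309 -0.57887027  0.29113981] [[-9.26943277e-01 -3.75200417e-01 -8.98870402e-04]
 [-3.75201486e-01  9.26941090e-01  2.01518966e-03]
 [ 7.70999098e-05  2.20522402e-03 -9.99997566e-01]] 0.0 0.0697
top {'fovy': 51.42989103875968, 'cx': 326.79549510151304, 'cy': 241.94795065060782, 'eye': array([0.47313826, 0.09865451, 0.90308651]), 'rotation': array([[ 0.02006945, -0.98966141,  0.14201234],
       [-0.99953869, -0.02309932, -0.01971883],
       [ 0.02279535, -0.14155108, -0.98966846]])}
scene {'fovy': 43.60553090882358, 'cx': 317.78211015896665, 'cy': 248.94506329698004, 'eye': array([ 1.19424325, -0.25971269,  0.9383395 ]), 'rotation': array([[ 0.52455868,  0.66618759, -0.53012478],
       [ 0.85136957, -0.40838164,  0.32923289],
       [ 0.00283764, -0.62403407, -0.78139198]])}
```

View pics/top0.png

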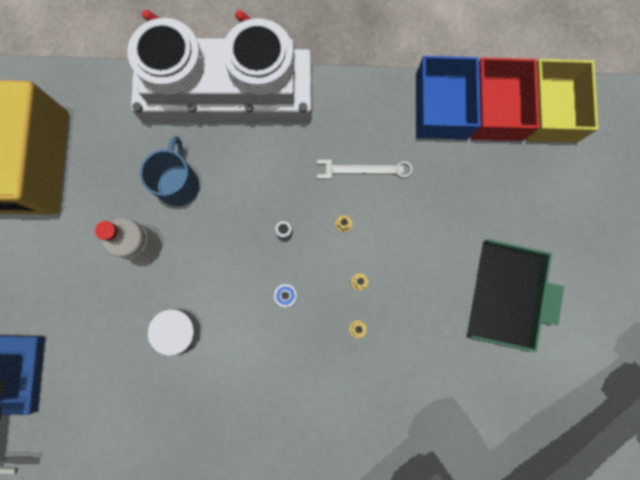

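View pics/scene0.png

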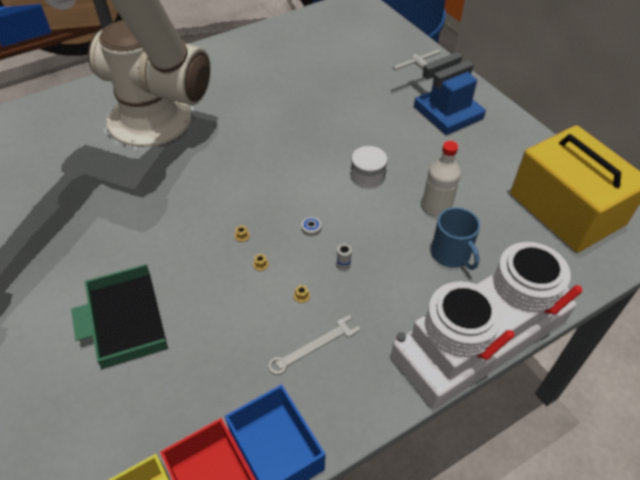

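The top view shows the nuts at about (344,223), (361,282) and (358,329). The tray has its open front on the left, running (485,241) to (468,338), and its tab on the right at (553,305). The socket is at (284,230), the bearing at (285,295) and the wrench at (365,169). The scene view agrees.

```bash
cat > h.py <<'E'
from station import *
import cv2,numpy as np
def px2w(m,u,v,z):
    f=240/np.tan(np.radians(m['fovy']/2))
    d=m['rotation']@np.array([(u-m['cx'])/f,(v-m['cy'])/f,1]); e=m['eye']
    return (e+d*(z-e[2])/d[2])[:2]
def nuts(n,img,roi):
    h=cv2.cvtColor(img,cv2.COLOR_RGB2HSV); k=cv2.inRange(h,(14,90,70),(32,255,255))
    k=cv2.morphologyEx(k,cv2.MORPH_CLOSE,np.ones((7,7)))
    c,l,st,ce=cv2.connectedComponentsWithStats(k); m=camera_model(n); o=[]
    for i in range(1,c):
        x,y,w,hh,a=st[i]
        if a>25 and roi[0]<x<roi[2] and roi[1]<y<roi[3]:
            u,v=x+(w-1)/2,y+(hh-1)/2; o.append((np.round([u,v,w,hh,a],1).tolist(),px2w(m,u,v,.008).round(4).tolist()))
    return o
E
python3 - <<'E'
from h import *
t=cv2.imread('pics/top0.png')[:,:,::-1].copy();s=cv2.imread('pics/scene0.png')[:,:,::-1].copy()
print(*nuts('top',t,(300,180,600,360)),sep='\n');print(*nuts('scene',s,(200,200,330,330)),sep='\n')
m=camera_model('top')
for n,u,v,z in[('socket',283.5,229,.05),('bearing',285.5,295.5,.014),('wrenchL',317,169,.003),('wrenchR',412,169,.003),('piston',171,332,.055),
 ('frontT z30',486,240,.03),('frontB z30',468,338,.03),('backT z30',550,252,.03),('backB z30',536,349,.03),('tab',562,305,.03)]: print(n,px2w(m,u,v,z).round(4))
m=camera_model('scene')
for n,u,v,z in[('socket',345,248,.05),('bearing',312,225.5,.014)]: print(n,px2w(m,u,v,z).round(4))
cv2.imwrite('pics/crop.png',cv2.resize(t[215:365,440:590,::-1],None,fx=4,fy=4,interpolation=cv2.INTER_CUBIC))
E
```

```text
([343.5, 223.5, 16.0, 16.0, 202.0], [0.6363, 0.051])
([359.0, 281.5, 17.0, 16.0, 213.0], [0.5311, 0.0215])
([357.5, 329.0, 16.0, 17.0, 224.0], [0.447, 0.0232])
([242.0, 233.5, 15.0, 16.0, 177.0], [0.4488, 0.0224])
([260.0, 262.0, 15.0, 17.0, 188.0], [0.5319, 0.0191])
([301.5, 294.0, 16.0, 17.0, 208.0], [0.639, 0.0497])
socket [0.6165 0.1571]
bearing [0.5032 0.1522]
wrenchL [0.7391 0.1017]
wrenchR [ 0.7439 -0.076 ]
piston [0.4374 0.338 ]
frontT z30 [ 0.6086 -0.2027]
frontB z30 [ 0.4359 -0.1669]
backT z30 [ 0.5896 -0.3172]
backB z30 [ 0.4194 -0.2852]
tab [ 0.4961 -0.3344]
socket [0.6166 0.1598]
bearing [0.509  0.1517]
```

View pics/crop.png

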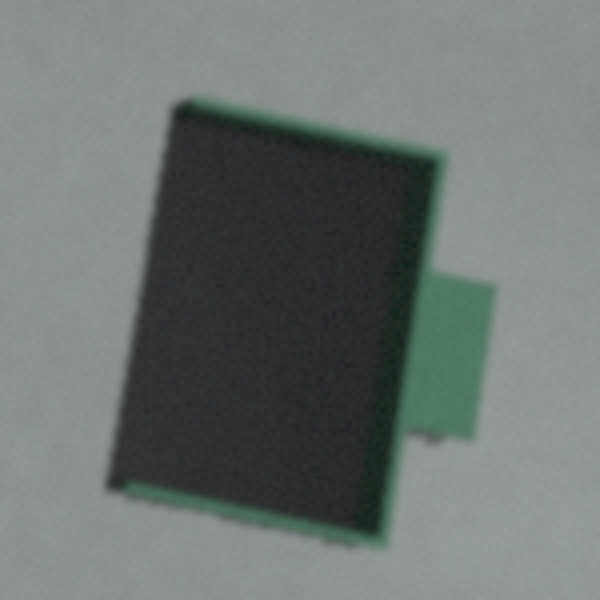

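The crop shows the tray's floor front edge running from about (484,241) to (467,338), at bench height. That puts the tray centre near (0.512,-0.248), with its x axis along (-0.18,-0.98). I'll push each nut from behind along its own line, starting with C (the nut nearest the base). First I close the fingers and turn.

>>> jog_arm(rows=[[[0,0,0,-0.183],[0,0,0,-0.183],[0,0,0,-0.183],[0,0,0,-0.183],[0,0,0,-0.183],[0,0,0,-0.183],[0,0,0,-0.183],[0,0,0,0]]], claw=0)

```text
time_s: 1.1
tcp_pos: [0.2345, -0.5791, 0.2917]
ee_rot: [[0.093, -0.996, -0.001], [-0.996, -0.093, 0.001], [-0.001, 0.0, -1.0]]
wrist_force: [-0.7, 1.4, -0.8]
gripper_width: 0.17
gripper_force: 0.0
```

```bash
cat > plan.py <<'E'
from h import *
import sys
N=dict(C=((.4485,.0230),(.473,-.241)),B=((.5315,.0203),(.514,-.248)),A=((.6375,.0503),(.556,-.256)))
s=sense();R=s['ee_rot'];p=s['tcp_pos'];print('t',s['time_s'],'p',p.round(4),'F',s['wrist_force'].round(1),'j',s['joints'].round(0))
n,g=map(np.array,N[sys.argv[1]]);d=(g-n)/np.linalg.norm(g-n)
a=np.arctan2(d[1],d[0])-np.arctan2(R[1,0],R[0,0]);print('turn tool z',round(-((a+np.pi)%(2*np.pi)-np.pi),3))
for nm,q,z in(('above',n-.038*d,.16),('down',n-.038*d,.0777),('end',g-.021*d,.0777)):
    q=np.r_[q,z];print(nm,q.round(4),'tool delta',(R.T@(q-p)).round(4))
E
python3 plan.py C
```

```text
t 1.1 p [ 0.2345 -0.5791  0.2917] F [-0.7  1.4 -0.8] j [-53.  22.   0.  -0. -68.  58.]
turn tool z 0.0
above [0.445  0.0608 0.16  ] tool delta [-0.6175 -0.2689  0.1322]
down [0.445  0.0608 0.0777] tool delta [-0.6174 -0.2689  0.2145]
end [ 0.4711 -0.2201  0.0777] tool delta [-0.3353 -0.2688  0.2142]
```

>>> jog_arm(rows=[[[-0.0325,-0.0141,0.007,0],[-0.0325,-0.0141,0.007,0],[-0.0325,-0.0141,0.007,0],[-0.0325,-0.0141,0.007,0],[-0.0325,-0.0141,0.007,0],[-0.0325,-0.0141,0.007,0],[-0.0325,-0.0141,0.007,0],[-0.0325,-0.0141,0.007,0],[-0.0325,-0.0141,0.007,0],[-0.0325,-0.0141,0.007,0],[-0.0325,-0.0141,0.007,0],[-0.0325,-0.0141,0.007,0],[-0.0325,-0.0141,0.007,0],[-0.0325,-0.0141,0.007,0],[-0.0325,-0.0141,0.007,0],[-0.0325,-0.0141,0.007,0],[-0.0325,-0.0141,0.007,0],[-0.0325,-0.0141,0.007,0],[-0.0325,-0.0141,0.007,0],[0,0,0,0]]])

```text
time_s: 3.6
tcp_pos: [0.4434, 0.0625, 0.1589]
ee_rot: [[0.095, -0.995, -0.0], [-0.995, -0.095, -0.0], [0.0, 0.0, -1.0]]
wrist_force: [-1.2, -0.2, -0.2]
gripper_width: 0.004
gripper_force: 0.0
```

```bash
python3 plan.py C; python3 - <<'E'
from h import *
cv2.imwrite('pics/t1.png',capture('top')[100:420,200:600,::-1])
E
```

```text
t 3.6 p [0.4434 0.0625 0.1589] F [-1.2 -0.2 -0.2] j [ 29.  14. -34.   0. -42. -24.]
turn tool z 0.002
above [0.445  0.0608 0.16  ] tool delta [ 0.0018 -0.0014 -0.0011]
down [0.445  0.0608 0.0777] tool delta [ 0.0018 -0.0014  0.0812]
end [ 0.4711 -0.2201  0.0777] tool delta [ 0.2839 -0.0007  0.0812]
```

View pics/t1.png

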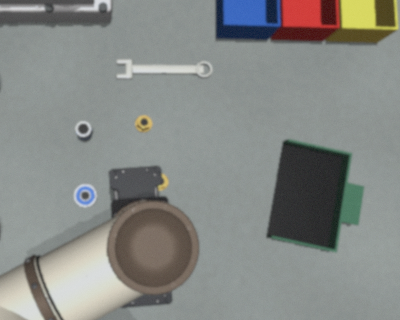

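The gripper hangs over C's approach point, near (152,245) in the crop, and the other items have not moved. I go down and push.

>>> jog_arm(rows=[[[0.0018,-0.0014,0.02,0],[0,0,0.02,0],[0,0,0.02,0],[0,0,0.014,0],[0,0,0.007,0],[0,0,0,0],[0.012,0,0,0],[0.012,0,0,0],[0.012,0,0,0],[0.012,0,0,0],[0.012,0,0,0],[0.012,0,0,0],[0.012,0,0,0],[0.012,0,0,0],[0.012,0,0,0],[0.012,0,0,0],[0,0,0,0]]])

```text
time_s: 5.78
tcp_pos: [0.4555, -0.0612, 0.0781]
ee_rot: [[0.093, -0.996, -0.001], [-0.996, -0.093, -0.0], [0.0, 0.001, -1.0]]
wrist_force: [-0.0, 0.4, -1.0]
gripper_width: 0.007
gripper_force: 0.0
```

```bash
python3 plan.py C; python3 - <<'E'
from h import *
print(nuts('scene',capture('scene'),(100,180,330,360)))
E
```

```text
t 5.775 p [ 0.4555 -0.0612  0.0781] F [-0.   0.4 -1. ] j [ 13.  23. -37.   0. -30.  -7.]
turn tool z 0.001
above [0.445  0.0608 0.16  ] tool delta [-0.1224 -0.0009 -0.0819]
down [0.445  0.0608 0.0777] tool delta [-0.1224 -0.0009  0.0004]
end [ 0.4711 -0.2201  0.0777] tool delta [ 0.1597 -0.0007  0.0004]
[([195.5, 253.0, 16.0, 25.0, 220.0], [0.4457, -0.0787]), ([260.0, 262.0, 15.0, 17.0, 186.0], [0.5319, 0.0191]), ([301.5, 294.0, 16.0, 17.0, 206.0], [0.639, 0.0497])]
```

>>> jog_arm(rows=[[[0.0125,0,0,0],[0.0125,0,0,0],[0.0125,0,0,0],[0.0125,0,0,0],[0.0125,0,0,0],[0.0125,0,0,0],[0.0125,0,0,0],[0.0125,0,0,0],[0.0125,0,0,0],[0.0125,0,0,0],[0.0125,0,0,0],[0.012,0,0,0],[0.006,0,0,0],[0,0,0,0],[-0.01,0,0,0],[-0.01,0,0,0],[0,0,-0.03,0],[0,0,-0.03,0],[0,0,-0.03,0],[0,0,0,0]]])

```text
time_s: 8.32
tcp_pos: [0.4698, -0.1944, 0.1707]
ee_rot: [[0.096, -0.995, 0.006], [-0.995, -0.096, -0.001], [0.001, -0.006, -1.0]]
wrist_force: [-0.2, 0.3, -0.2]
gripper_width: 0.002
gripper_force: 0.0
```

```bash
python3 plan.py B; python3 - <<'E'
from h import *
i=capture('scene');print(nuts('scene',i,(50,180,330,400)));cv2.imwrite('pics/s2.png',i[150:450,30:430,::-1])
E
```

```text
t 8.325 p [ 0.4698 -0.1944  0.1707] F [-0.2  0.3 -0.2] j [ -4.  18. -25.   0. -46.  10.]
turn tool z 0.162
above [0.534  0.0582 0.16  ] tool delta [-0.2452 -0.0882  0.0108]
down [0.534  0.0582 0.0777] tool delta [-0.2453 -0.0877  0.0931]
end [ 0.5154 -0.227   0.0777] tool delta [ 0.0368 -0.0417  0.0932]
[([260.0, 262.0, 15.0, 17.0, 187.0], [0.5319, 0.0191]), ([301.5, 294.0, 16.0, 17.0, 206.0], [0.639, 0.0497]), ([122.0, 297.0, 19.0, 19.0, 278.0], [0.47, -0.2388])]
```

View pics/s2.png

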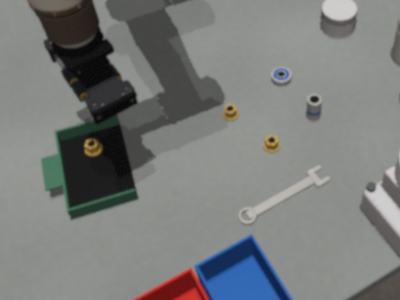

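C sits inside the tray, at (92,147) in the crop and (0.470,-0.239) in the world, as planned. B is next.

>>> jog_arm(rows=[[[-0.0306,-0.011,0.0013,0],[-0.0306,-0.011,0.0013,0],[-0.0306,-0.011,0.0013,0],[-0.0306,-0.011,0.0013,0],[-0.0306,-0.011,0.0013,0],[-0.0306,-0.011,0.0013,0],[-0.0306,-0.011,0.0013,0],[-0.0306,-0.011,0.0013,0],[0,0,0,0.162],[0,0,0,0]]])

```text
time_s: 9.62
tcp_pos: [0.5319, 0.0574, 0.1564]
ee_rot: [[-0.064, -0.998, -0.003], [-0.998, 0.064, -0.001], [0.001, 0.003, -1.0]]
wrist_force: [1.0, 0.0, 0.7]
gripper_width: 0.008
gripper_force: 0.0
```

```bash
python3 plan.py B
```

```text
t 9.625 p [0.5319 0.0574 0.1564] F [1.  0.  0.7] j [ 24.  22. -22.  -0. -46. -27.]
turn tool z 0.001
above [0.534  0.0582 0.16  ] tool delta [-0.0009 -0.002  -0.0036]
down [0.534  0.0582 0.0777] tool delta [-0.001  -0.0022  0.0787]
end [ 0.5154 -0.227   0.0777] tool delta [ 0.2849 -0.0019  0.079 ]
```

>>> jog_arm(rows=[[[-0.001,-0.002,0.02,0],[0,0,0.02,0],[0,0,0.02,0],[0,0,0.013,0],[0,0,0.0055,0],[0,0,0,0],[0.012,0,0,0],[0.012,0,0,0],[0.012,0,0,0],[0.012,0,0,0],[0.012,0,0,0],[0.012,0,0,0],[0.012,0,0,0],[0.012,0,0,0],[0.012,0,0,0],[0.012,0,0,0],[0,0,0,0]]])

```text
time_s: 11.75
tcp_pos: [0.5265, -0.063, 0.0791]
ee_rot: [[-0.068, -0.998, -0.001], [-0.998, 0.068, -0.0], [0.0, 0.001, -1.0]]
wrist_force: [-0.2, 0.6, -0.6]
gripper_width: 0.005
gripper_force: 0.0
```

```bash
python3 plan.py B; python3 - <<'E'
from h import *
print(nuts('scene',capture('scene'),(50,180,330,400)))
E
```

```text
t 11.75 p [ 0.5265 -0.063   0.0791] F [-0.2  0.6 -0.6] j [ 11.  28. -27.   0. -35. -15.]
turn tool z -0.003
above [0.534  0.0582 0.16  ] tool delta [-0.1214  0.0009 -0.0809]
down [0.534  0.0582 0.0777] tool delta [-0.1214  0.0009  0.0014]
end [ 0.5154 -0.227   0.0777] tool delta [ 1.645e-01 -1.000e-04  1.500e-03]
[([207.0, 279.5, 9.0, 26.0, 115.0], [0.5162, -0.0868]), ([123.0, 296.5, 21.0, 20.0, 310.0], [0.4699, -0.2368]), ([301.5, 294.0, 16.0, 17.0, 206.0], [0.639, 0.0497])]
```

>>> jog_arm(rows=[[[0.0127,0,0.001,0],[0.0127,0,0,0],[0.0127,0,0,0],[0.0127,0,0,0],[0.0127,0,0,0],[0.0127,0,0,0],[0.0127,0,0,0],[0.0127,0,0,0],[0.0127,0,0,0],[0.0127,0,0,0],[0.0127,0,0,0],[0.0127,0,0,0],[0.008,0,0,0],[0,0,0,0],[-0.01,0,0,0],[-0.01,0,0,0],[0,0,-0.03,0],[0,0,-0.03,0],[0,0,-0.03,0],[0,0,0,0]]])

```text
time_s: 14.3
tcp_pos: [0.5191, -0.2012, 0.171]
ee_rot: [[-0.065, -0.998, 0.006], [-0.998, 0.065, -0.001], [0.0, -0.006, -1.0]]
wrist_force: [-0.6, -0.0, -0.4]
gripper_width: 0.003
gripper_force: 0.0
```

```bash
python3 plan.py A; python3 - <<'E'
from h import *
print(nuts('scene',capture('scene'),(50,180,330,400)))
E
```

```text
t 14.3 p [ 0.5191 -0.2012  0.171 ] F [-0.6 -0.  -0.4] j [ -4.  22. -19.   0. -49.   1.]
turn tool z 0.195
above [0.6473 0.087  0.16  ] tool delta [-0.296  -0.1091  0.0115]
down [0.6473 0.087  0.0777] tool delta [-0.296  -0.1086  0.0938]
end [ 0.5614 -0.2357  0.0777] tool delta [ 0.0316 -0.0439  0.0936]
[([301.5, 294.0, 16.0, 17.0, 207.0], [0.639, 0.0497]), ([125.0, 307.5, 25.0, 38.0, 506.0], [0.4951, -0.2423])]
```

>>> jog_arm(rows=[[[-0.0296,-0.0111,0.001,0],[-0.0296,-0.0111,0.001,0],[-0.0296,-0.0111,0.001,0],[-0.0296,-0.0111,0.001,0],[-0.0296,-0.0111,0.001,0],[-0.0296,-0.0111,0.001,0],[-0.0296,-0.0111,0.001,0],[-0.0296,-0.0111,0.001,0],[-0.0296,-0.0111,0.001,0],[-0.0296,-0.0111,0.001,0],[0,0,0,0.098],[0,0,0,0.097],[0,0,0,0]]])

```text
time_s: 15.98
tcp_pos: [0.6473, 0.0863, 0.1566]
ee_rot: [[-0.257, -0.966, -0.003], [-0.966, 0.257, -0.001], [0.002, 0.003, -1.0]]
wrist_force: [0.1, -0.8, -0.5]
gripper_width: 0.007
gripper_force: 0.0
```

```bash
python3 plan.py A
```

```text
t 15.975 p [0.6473 0.0863 0.1566] F [ 0.1 -0.8 -0.5] j [ 22.  31.  -5.  -0. -54. -37.]
turn tool z -0.0
above [0.6473 0.087  0.16  ] tool delta [-0.0007  0.0002 -0.0034]
down [0.6473 0.087  0.0777] tool delta [-0.0008 -0.      0.0789]
end [ 0.5614 -0.2357  0.0777] tool delta [ 3.331e-01 -1.000e-04  7.940e-02]
```

>>> jog_arm(rows=[[[0,0,0.02,0],[0,0,0.02,0],[0,0,0.02,0],[0,0,0.013,0],[0,0,0.0055,0],[0,0,0,0],[0.0125,0,0,0],[0.0125,0,0,0],[0.0125,0,0,0],[0.0125,0,0,0],[0.0125,0,0,0],[0.0125,0,0,0],[0.0125,0,0,0],[0.0125,0,0,0],[0.0125,0,0,0],[0.0125,0,0,0],[0.0125,0,0,0],[0.0125,0,0,0],[0,0,0,0]]])

```text
time_s: 18.35
tcp_pos: [0.6086, -0.0602, 0.0796]
ee_rot: [[-0.26, -0.965, -0.001], [-0.965, 0.26, -0.0], [0.001, 0.001, -1.0]]
wrist_force: [-0.3, -0.5, 0.3]
gripper_width: 0.006
gripper_force: 0.0
```

```bash
python3 plan.py A; python3 - <<'E'
from h import *
print(nuts('scene',capture('scene'),(50,180,330,400)))
E
```

```text
t 18.35 p [ 0.6086 -0.0602  0.0796] F [-0.3 -0.5  0.3] j [  9.  33. -15.   0. -42. -25.]
turn tool z -0.003
above [0.6473 0.087  0.16  ] tool delta [-0.1522  0.0011 -0.0805]
down [0.6473 0.087  0.0777] tool delta [-0.1522  0.001   0.0018]
end [ 0.5614 -0.2357  0.0777] tool delta [ 0.1817 -0.0002  0.002 ]
[([125.5, 306.5, 26.0, 40.0, 660.0], [0.4935, -0.2407])]
```

>>> jog_arm(rows=[[[0.013,0,0.001,0],[0.013,0,0,0],[0.013,0,0,0],[0.013,0,0,0],[0.013,0,0,0],[0.013,0,0,0],[0.013,0,0,0],[0.013,0,0,0],[0.013,0,0,0],[0.013,0,0,0],[0.013,0,0,0],[0.013,0,0,0],[0.013,0,0,0],[0.012,0,0,0],[0,0,0,0],[-0.01,0,0,0],[-0.01,0,0,0],[0,0,-0.04,0],[0,0,-0.04,0],[0,0,0,0]]])

```text
time_s: 20.9
tcp_pos: [0.57, -0.2137, 0.1628]
ee_rot: [[-0.257, -0.966, 0.008], [-0.966, 0.257, -0.002], [-0.001, -0.008, -1.0]]
wrist_force: [0.7, -0.8, 0.2]
gripper_width: 0.006
gripper_force: 0.0
```

>>> jog_arm(rows=[[[0,0,-0.05,0],[-0.05,0,-0.05,0],[-0.06,0,0,0],[-0.06,0,0,0],[-0.06,0,0,0],[-0.06,0,0,0],[0,0,0,0],[0,0,0,0]]])

```text
time_s: 21.9
tcp_pos: [0.6406, 0.0606, 0.2519]
ee_rot: [[-0.258, -0.966, -0.002], [-0.966, 0.258, -0.001], [0.001, 0.002, -1.0]]
wrist_force: [0.2, 0.3, -0.3]
gripper_width: 0.009
gripper_force: 0.0
```

```bash
python3 - <<'E'
from h import *
i=capture('scene');j=capture('top');print(nuts('scene',i,(50,180,330,400)));print(nuts('top',j,(300,150,620,400)))
cv2.imwrite('pics/f.png',np.hstack([i[180:420,50:410],j[150:390,250:610]])[:,:,::-1])
E
```

```text
[([293.0, 216.0, 9.0, 7.0, 43.0], [0.4617, 0.1343]), ([126.5, 316.5, 28.0, 60.0, 1022.0], [0.5151, -0.2468])]
[([507.0, 295.0, 29.0, 67.0, 1004.0], [0.5126, -0.2459])]
```

View pics/f.png

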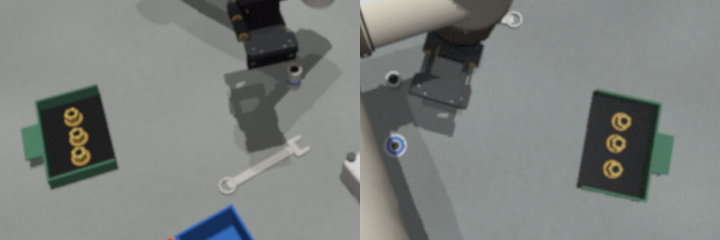

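All three nuts lie well inside the tray, at (621,121), (616,144) and (613,169) in the right half of the picture. The socket, bearing and wrench are where they started, and the fingers are clear. I hand the job in.

```bash
python3 -c "
from station import *
print(finish_job())"
```

```text
the job is handed in; nothing more can be done
None
```

I swept all three nuts into the green tray in about 22 s and handed the job in: the last pictures show all three well inside, the socket, bearing and wrench unmoved, and the fingers clear; no verdict came back.

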